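# Hang the eared fixture plate on the tilted positioner and twist it home

### The job

Hang the fixture plate that has two ears on the tilted face of the bench positioner: bore over the centre stud, ears down in the open stretches between the two hooks. Then twist it clockwise (as you look at the face) until both ears are under the hooks and have dropped down into the locking notches, let go of it, and leave the other things on the bench where they are.

Things in the scene. Friction and masses are not known exactly. Their poses are not given: they have to be found in the camera images.
- plate_grip (a point): Centre of the grip bar of the steel fixture plate to hang (0.35 to 0.65 kg; lies flat, bar up). Bar: 88 mm along plate y, 20 wide (along x: grip here), 20 high, centre 60 mm above the plate's underside, over the bore; two legs 10 mm thick at y = +-33 mm, free space between them. Plate z points up out of it. The plate is the same after a half turn.
- plate_base (a point): Same plate and axes: centre of the 33 mm round bore at the underside, 60 mm below plate_grip. Plate: 80 x 80 x 8 mm square with two ears along +x and -x, each 20 mm wide, 8 thick; 160 mm over the ear tips. Nothing sticks out below. On the ledge this point is at face z = 0; locked, at face z = -6 mm.
- face (a point): Centre of the positioner's round face (radius 104 mm, about 155 mm above the bench) at ledge level. z: out along the stud, 35 degrees from vertical, roughly to the robot; y: through both notches; x: up the slope. The ears slide on the ledge, a flat ring of radius 62 to 88 mm, top at z = 0; the face inside is 6 mm lower. The face is braked (20 N m) and does not turn.
- stud_tip (a point): Top of the fixed centre stud, at face z = +24 mm, on the face's axis; same axes as face. Stud 28 mm across, coned from z = +14 mm up. The plate's bore goes over it.
- notch_1 (a point): Floor of one locking notch, at face y = +75 mm, z = -6 mm; axes as face. A gap in the ledge 26 mm wide, 6 mm deep, radius 62 to 86 mm, for one ear. A stop wall up to z = +20 mm closes its clockwise side (13 to 23 mm from its centre line); clockwise as seen looking down on the face. On the other side the ledge begins. Locked: plate x along face y, either way round.
- notch_2 (a point): Floor of the other, identical notch, at face y = -75 mm, with its own hook and stop wall (half-turn symmetry).
- hook_1 (a point): Middle of the hook over notch_1 (the other is opposite): overhang from radius 68 to 98 mm, z = +12 to +20 mm, post outside radius 86 mm; it spans from 13 mm counter-clockwise to 23 mm clockwise of the notch's centre line. So the plate goes on flat with its ears turned 40 to 130 degrees counter-clockwise of the notches (60 is handy), is turned clockwise, then drops 6 mm, lightly pressed.
- blank_grip (a point): Centre of the grip bar of another plate that must stay where it is: same bar, 60 mm above the bench, but a plain 100 x 100 x 8 mm square without ears. The two plates may lie in either of two places.
- bracket_a_mid (a point): Loose steel channel bracket 90 x 50 x 44 mm, 20 mm above its underside; bystander.
- bracket_b_mid (a point): Another such bracket; bystander.
- bracket_c_mid (a point): Another such bracket; bystander.
- spray: Upright aluminium can, 60 mm across, 170 mm tall, origin under its foot; bystander.
- tube: Square tube offcut 160 x 40 x 40 mm, origin at its underside; bystander.
- hammer: Hammer with wooden handle lying on the bench's left side, origin at its underside; bystander.
- wirebrush: Wire brush with wooden handle lying on the bench's right side, origin at its underside; bystander.
Mind the look-alikes: they are no part of the job. What is shaped like the part that bears plate_grip but orange is not meant.

How it is judged:
By the outcome, as a careful person would: the job done as asked, in the order asked, and still so for the second after the job is handed in, with the robot touching nothing.
It also fails if it takes over 45 s, if anything falls off the work surface, if the arm or the gripper's body presses on something with over 40 N, if the wrist force passes 120 N, or if a joint passes its speed limit or range.

### The arm

A 7-joint arm with a two-finger parallel gripper is mounted at the origin on the work surface. World frame = base frame: x ahead of the robot, y to its left, z up, the work surface at z = 0. Lengths are in m, angles in rad, forces in N, time in s.
With the tool pointing down it reaches from about 0.4 to 0.85 m from the base axis. Payload 10.4 kg.
Tool frame: the origin (TCP) lies at the very end of the fingers, on their centre line; the grasp point (between the pads) lies 19 mm behind it; z points along the fingers, y is the direction in which the jaws open and shut (so a half turn about z gives the same grasp; the last joint's range is limited). The gripper opens to 87 mm and grips with 3 to 60 N. Pads are 19 mm wide; open, the fingers measure 117 mm over their backs; the gripper's body (75 mm by 190 mm) begins 51 mm behind the grasp point.
Start: joints at [-1.132, 0.332, -0.065, 1.46, 0.022, 1.35, -0.088], TCP at [0.278, 0.56, 0.196] pointing down, gripper open.
Joint ranges: [-2.6, 2.6], [-0.5, 2.12], [-1.47, 1.34], [0.16, 2.42], [-1.27, 4.41], [0.06, 2.06], [-2.6, 2.6]. Speed limits (rad/s): [2.22, 2.22, 2.79, 2.79, 3.14, 3.14, 3.14].

### API

Orientations are given as [roll, pitch, yaw] about the fixed x, y, z axes, in that order (R = Rz(yaw) Ry(pitch) Rx(roll)).
In Python, from bench import observe, vision, job gives the robot as it stands.
- The arm moves only by the shell command python3 -m inch 'ROWS' [FORCE]. ROWS is JSON, a list of rows, each a list of 3 entries, a list of its own where there are three numbers: the closure, from 0 (fully open) to 1 (shut), then the shift along the world's x, y, z in cm, then the turn about the world's z in rad. A call has 1 to 20 rows; each row shifts and turns the pose as measured when the row begins; what a row does not reach is not made up. A row lasts 1/8 s, in which the tool goes at most 62.5 mm and 10.7 degrees, less where a joint would pass 70% of its speed; a pose out of reach is approached as far as the arm can. A call is refused whole if a number of a shift passes 6.25 or a number of a turn 0.188, either way. A call with a gripper value outside its range is refused whole. The fingers move at their own pace and stop on an object; FORCE is the grip in N (left out, the last holds). Time passes only in rows, so rows that do not move let the fingers close. It gives the time, the measured TCP pose, the force and the opening at its end, in the units of the state.
- observe(): the state, without advancing time (a new reading comes with each control period).
- vision.camera(name): name is "scene" or "top" or "wrist"; returns a dict with "frame" (400x640x3 uint8, blue, green, red), "range_z" (400x640 float32, m along the optical axis (not along the pixel's ray), 0 where there is no reading), "fx", "fy", "cx", "cy" (pixels), "k1" (the pictures are not rectified: a ray, as slopes to the right and down, at radius r is drawn at 1 + k1 r^2 times it, then the intrinsics apply), "world_from_camera" (4x4, takes a point from camera to world coordinates); the wrist camera has in their place "hand_eye" (4x4, takes a point from camera to tool coordinates, whose origin is the TCP and whose axes are the flange's). Camera axes: x right, y down, z forward; pixel columns grow to the right and rows downward; lengths in m; the calibration is good to about 2 mm. A picture is of the moment at which its call begins: read the wrist's pose just before it.
- job.hand_in(): hands the job in, once; it reports no verdict.
The state is a dict: "t": time; "joint_positions": joint angles; "joint_velocities": joint speeds; "joint_torque": joint torques, N m; "ee_pos": TCP position; "eef_rot": TCP orientation; "wrist_force": force on the tool from outside, world axes, zero at the start; "torque": the same for the moment, N m; "width": finger opening in m.
Only numpy, scipy, OpenCV 4.12 (cv2) and the standard library are available. Lean on these libraries where they do the work, as an engineer would, in place of code of your own. Each camera call takes 0.05 s, during which the arm holds its last target. There are 200 camera calls.

## Working session

There is one attempt and no reset: what is moved stays moved. The work goes in short steps, Python scripts to look and compute and a shell command to move; the robot and the scene stay as the last step left them, time stands still between calls to the robot, and variables do not carry over. Pictures are saved under pics/ and viewed, about 8 in all and at most 12, crops included, and the job is handed in when it is done.

```bash
ls; python3 -m inch --help 2>&1 | head -20; mkdir -p pics
cat > h.py <<'E'
import numpy as np,cv2
from bench import observe,vision,job
from scipy.spatial.transform import Rotation as R
def T(s):
    M=np.eye(4);M[:3,:3]=R.from_euler('xyz',s['eef_rot']).as_matrix();M[:3,3]=s['ee_pos'];return M
def grab(n):
    s=observe();c=vision.camera(n)
    W=T(s)@c['hand_eye'] if n=='wrist' else np.array(c['world_from_camera'])
    z=c['range_z'];v,u=np.mgrid[0:z.shape[0],0:z.shape[1]]
    xd=(u-c['cx'])/c['fx'];yd=(v-c['cy'])/c['fy'];x,y=xd.copy(),yd.copy()
    for _ in range(8):
        k=1+c['k1']*(x*x+y*y);x=xd/k;y=yd/k
    P=np.stack([x*z,y*z,z],-1)@W[:3,:3].T+W[:3,3];P[z==0]=np.nan
    c['W']=W;return c,P
E
python3 - <<'E'
from h import *
print(observe())
fs=[]
for n in('scene','top'):
    c,P=grab(n);np.savez(''+n,f=c['frame'],P=P);cv2.imwrite(f'pics/{n}0.png',c['frame']);print(n,c['W'].round(3).tolist(),c['fx'])
E
```

```text
pics
invalid input: not JSON, or not a number
{'t': 0.0, 'joint_positions': array([-1.13159323,  0.33291516, -0.06471601,  1.46096957,  0.02162473,
        1.34986785, -0.08846929]), 'joint_velocities': array([ 0.00031247, -0.00143622, -0.00118753,  0.00077129, -0.0009283 ,
       -0.00032121,  0.0008262 ]), 'joint_torque': array([-1.00019952e-03, -6.23247170e+01,  2.37036799e-02, -3.89894950e+01,
       -6.15119585e-02,  3.97428009e-02,  1.22449605e-04]), 'ee_pos': array([0.27829134, 0.55914295, 0.19481349]), 'eef_rot': array([-3.14013178e+00,  8.55260872e-05,  2.67986249e+00]), 'wrist_force': array([-0.021727  ,  0.10552593,  0.35450156]), 'torque': array([ 0.02227202, -0.04139345, -0.03920567]), 'width': 0.08714328603227163}
scene [[-0.294, 0.527, -0.797, 1.678], [0.956, 0.171, -0.239, 0.245], [0.01, -0.832, -0.554, 0.938], [0.0, 0.0, 0.0, 1.0]] 393.41241818386
top [[0.022, -0.998, 0.057, 0.441], [-1.0, -0.021, 0.008, -0.111], [-0.007, -0.057, -0.998, 1.535], [0.0, 0.0, 0.0, 1.0]] 477.8857760840756
```

View pics/top0.png

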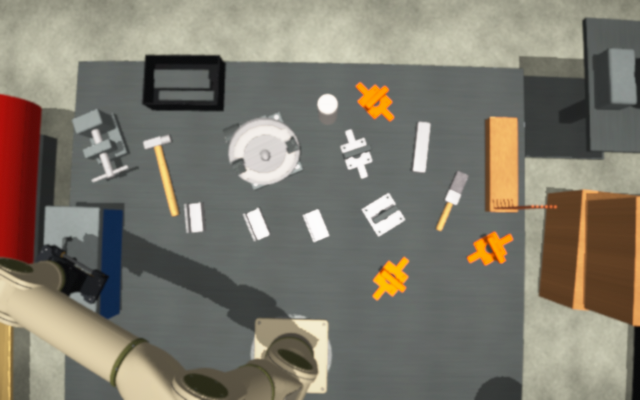

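View pics/scene0.png

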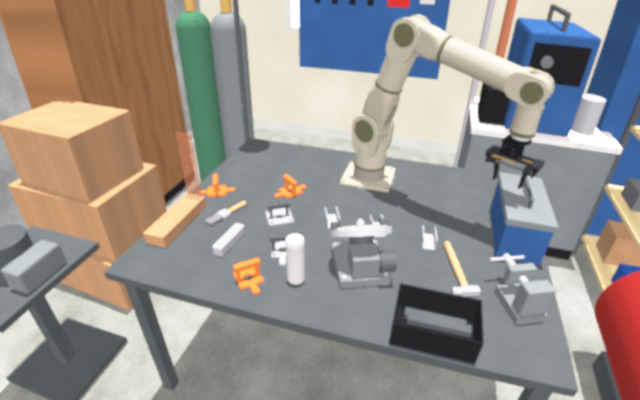

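Top picture: the grey plate with two ears is at (355,153). The grey plate without ears, the blank, is at (383,214). The orange eared ones at (376,100), (391,278) and (491,247) are look-alikes. The positioner is at (264,152). I'll confirm with an enlarged crop and measure.

Run:
```python
from h import *
d=np.load('top.npz');f,P=d['f'],d['P']
im=np.hstack([cv2.resize(f[90:250,320:420],None,fx=3.6,fy=3.6,interpolation=2),cv2.resize(f[100:200,210:315],None,fx=4,fy=4,interpolation=2)[:576]] if 0 else [cv2.resize(f[120:190,320:390],(400,400),interpolation=2),cv2.resize(f[105:200,217:312],(400,400),interpolation=2)])
cv2.imwrite('pics/crop1.png',im)
Q=P[110:200,325:385].reshape(-1,3);Q=Q[np.isfinite(Q[:,2])]
print('bench z',np.nanmedian(P[180:200,330:350,2]))
for lo,hi in((.004,.02),(.055,.085)):
    q=Q[(Q[:,2]>lo)&(Q[:,2]<hi)]
    (c,s,a)=cv2.minAreaRect((q[:,:2]*1000).astype(np.float32));print(lo,len(q),q.mean(0).round(4),c,s,a)
q=Q[Q[:,2]>.055];w=np.linalg.eigh(np.cov(q[:,:2].T));print('bar dir',np.degrees(np.arctan2(*w[1][::-1,1])))
q=Q[(Q[:,2]>.004)];w=np.linalg.eigh(np.cov(q[:,:2].T));print('all dir',np.degrees(np.arctan2(*w[1][::-1,1])),w[0])
# face: plane ransac
Q=P[110:195,222:306].reshape(-1,3);Q=Q[np.isfinite(Q[:,2])&(Q[:,2]>.08)]
rng=np.random.default_rng(0);best=0
for _ in range(600):
    a=Q[rng.choice(len(Q),3,False)];n=np.cross(a[1]-a[0],a[2]-a[0]);n/=np.linalg.norm(n)+1e-12;n*=np.sign(n[2])
    if n[2]<.7:continue
    k=abs((Q-a[0])@n)<.002
    if k.sum()>best:best=k.sum();K=k
q=Q[K];m=q.mean(0);n=np.linalg.svd(q-m)[2][2];n*=np.sign(n[2]);print('plane',best,len(Q),m.round(4),n.round(3),np.degrees(np.arccos(n[2])))
h=(Q-m)@n;print(np.histogram(h,np.arange(-.03,.05,.004)))
np.savez('fp',n=n,m=m,Q=Q,h=h)
```

```text
bench z 0.0010563932811341603
0.004 1359 [ 0.6475 -0.1984  0.0075] (644.7076416015625, -192.1791534423828) (289.5647888183594, 191.32791137695312) 1.1349562406539917
0.055 219 [ 0.6575 -0.185   0.0697] (697.9359130859375, -167.59213256835938) (147.105712890625, 88.8951416015625) 27.991304397583008
bar dir -137.58444109004273
all dir -175.5119314851106 [0.00253653 0.00571679]
plane 1202 3883 [0.6281 0.0798 0.1546] [-0.509 -0.239  0.827] 34.19499135084675
(array([   0,    2,   14,   27,   36,   97,  601, 1207,  885,  397,   58,
         30,   56,  155,  114,   20,    0,    0,    0]), array([-0.03 , -0.026, -0.022, -0.018, -0.014, -0.01 , -0.006, -0.002,
        0.002,  0.006,  0.01 ,  0.014,  0.018,  0.022,  0.026,  0.03 ,
        0.034,  0.038,  0.042,  0.046]))
```

View pics/crop1.png

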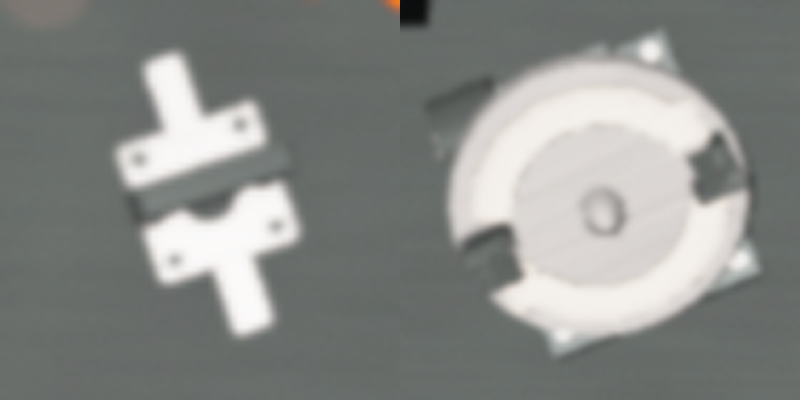

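Run:
```python
from h import *
d=np.load('top.npz');f,P=d['f'],d['P'];g=np.load('fp.npz');n,m=g['n'],g['m']
Q=P[128:182,336:378].reshape(-1,3);q=Q[(Q[:,2]>.06)&(Q[:,2]<.08)]
print('bar',cv2.minAreaRect((q[:,:2]*1000).astype(np.float32)),q.mean(0).round(4),np.percentile(q[:,2],[5,50,95]))
w=np.linalg.eigh(np.cov(q[:,:2].T))[1];print('bar dir',np.degrees(np.arctan2(w[1,1],w[0,1])))
q=Q[(Q[:,2]>.005)&(Q[:,2]<.0125)];print('plate',cv2.minAreaRect((q[:,:2]*1000).astype(np.float32)),q.mean(0).round(4))
# stud and face
A=P[146:164,256:275];H=(A-m)@n;print((H*1000).round(0).astype(int)[::2])
q=A[H>.019];print('stud top',q.mean(0).round(4),np.median(H[H>.019]),len(q))
B=P[105:200,217:312];H=(B-m)@n;k=(abs(H)<.006);q=B[k]
az=np.array([-n[0],-n[1],0]);xf=np.array([0,0,1])-n[2]*n;xf/=np.linalg.norm(xf);yf=np.cross(n,xf)
uv=np.c_[(q-m)@xf,(q-m)@yf];print('xf',xf.round(3),'yf',yf.round(3));(c,r)=cv2.minEnclosingCircle((uv*1000).astype(np.float32));print('circle',c,r,m+xf*c[0]/1e3+yf*c[1]/1e3)
```

```text
bar ((647.1525268554688, -195.11721801757812), (20.597949981689453, 88.49217224121094), 20.223114013671875) [ 0.6463 -0.1944  0.0699] [0.0640932  0.06966479 0.07595181]
bar dir 110.54611406696903
plate ((643.9802856445312, -198.34837341308594), (172.24488830566406, 132.6307373046875), 1.1735063791275024) [ 0.6447 -0.1956  0.008 ]
[[ 1  0 -6  1  1  0  5  0 -4  1  2  0  0 -5  4  0 -4  1 -1]
 [ 2 -2 -7 -5  2 -1  1  2 -5  4  2  1 -2 -3  0  0  0  1 -1]
 [-4  1 -3 -7 -3  1  2  9 11 13 -1  0 -2  3 -4 -1  0 -1  1]
 [-1  3 -3 -8  5 16 16 19 20 20 23 21 11 -2 -5 -5  1 -4 -2]
 [-1 -3  1  0 18 25 25 28 27 25 25 23 22 10 -1  2  4  0  1]
 [ 0  3  0  4 21 25 24 31 31 28 33 28 25 25 -2  0 -2  4  0]
 [ 1 -3  2 -1  0 25 29 28 30 27 29 28 30 -1 -3  1  2  0  1]
 [-3 -2 -3 -1 -1  0 -1 18 16 22 -1  1 -3 -1 -3  1  0 -5  0]
 [-5  0  1 -1 -2 -1  0  0 -7  4 -3  2  0  1  3 -2  1 -1  1]]
stud top [0.6122 0.0753 0.1745] 0.02535443042914805 61
xf [0.749 0.352 0.562] yf [-0.425  0.905  0.   ]
circle (-3.6315269470214844, 3.101757049560547) 105.31726837158203 [0.62404776 0.08132205 0.15253978]<stdin>:8: RuntimeWarning: invalid value encountered in cast
```

```bash
python3 - <<'E'
from h import *
P=np.load('top.npz')['P'];Q=P[80:130,305:350].reshape(-1,3);q=Q[(Q[:,2]>.16)&(Q[:,2]<.18)]
print('can',cv2.minEnclosingCircle((q[:,:2]*1000).astype(np.float32)))
E
python3 -m inch '[[0,[2,-5,5],-0.187],[0,[3,-5,5],-0.187],[0,[3,-5.3,1],-0.187],[0,[3,-5.3,0],-0.187],[0,[3,-5.3,0],0],[0,[3,-5.3,0],0],[0,[3,-5.3,0],0],[0,[3,-5.3,0],0],[0,[3,-5.3,0],0],[0,[3,-5.3,0],0],[0,[3,-5.3,0],0],[0,[3,-5.3,0],0]]'
```

```text
can ((768.9856567382812, -100.32548522949219), 29.43672752380371)
t: 1.6
ee_pos: [0.6227, -0.0716, 0.2898]
eef_rot: [-3.135, -0.004, 1.926]
wrist_force: [0.7, 0.3, -0.3]
width: 0.0872
```

```bash
python3 -m inch '[[0,[1.2,-6,-1],0],[0,[1.2,-6,-3],0],[0,[0,-0.3,-3],0],[0,[0,0,0],0],[0,[0,0,0],0]]'
python3 - <<'E'
from h import *
s=observe();print(s['ee_pos'],s['eef_rot'])
c,P=grab('wrist');cv2.imwrite('pics/w1.png',c['frame'])
k=(P[...,2]>.06)&(P[...,2]<.08)&(np.hypot(P[...,0]-.647,P[...,1]+.195)<.07);q=P[k];print(k.sum(),cv2.minAreaRect((q[:,:2]*1000).astype(np.float32)),q.mean(0))
E
```

```text
t: 2.22
ee_pos: [0.6452, -0.1964, 0.2195]
eef_rot: [-3.131, -0.002, 1.921]
wrist_force: [0.3, -0.2, 0.3]
width: 0.0871
[ 0.6452072  -0.19636859  0.21954723] [-3.13052699e+00 -1.98317582e-03  1.92053703e+00]
1678 ((648.1207275390625, -194.8721923828125), (19.832962036132812, 88.24807739257812), 20.01936912536621) [ 0.64727025 -0.19273757  0.06982579]
```

View pics/w1.png

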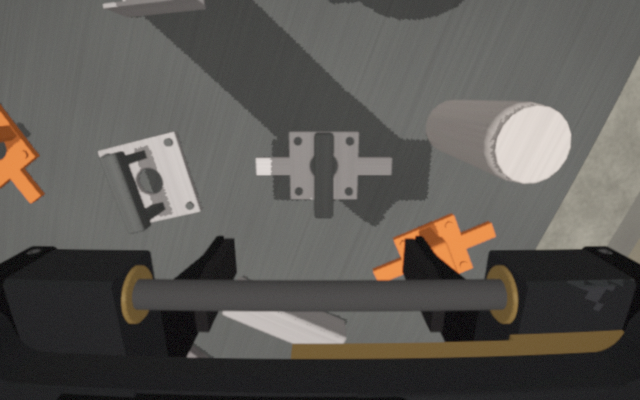

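```bash
python3 -m inch '[[0,[0.2,0.1,-5],0],[0,[0,0,-5],0],[0,[0,0,-4],0],[0,[0,0,-2],0],[0,[0,0,-1],0],[0,[0,0,0],0]]'
```

```text
t: 3.02
ee_pos: [0.6536, -0.1898, 0.0547]
eef_rot: [3.139, 0.003, 1.93]
wrist_force: [-0.4, -0.8, 0.1]
width: 0.0871
```

```bash
python3 -m inch '[[0,[-0.55,-0.5,-1],0],[0,[0,0,-0.3],0],[0,[0,0,0],0]]'; python3 -m inch '[[1,[0,0,0],0],[1,[0,0,0],0],[1,[0,0,0],0],[1,[0,0,0],0],[1,[0,0,0],0]]' 60
```

```text
t: 3.4
ee_pos: [0.6493, -0.1961, 0.0439]
eef_rot: [3.135, 0.005, 1.929]
wrist_force: [0.5, -0.6, -0.5]
width: 0.0867
t: 4.03
ee_pos: [0.6499, -0.1961, 0.0447]
eef_rot: [3.134, 0.006, 1.93]
wrist_force: [-0.6, 0.1, -0.3]
width: 0.045
```

```bash
python3 -m inch '[[1,[0,0,0],0],[1,[0,0,0],0],[1,[0,0,0],0],[1,[0,0,0],0],[1,[0,0,0],0]]'; python3 -m inch '[[1,[0,0,2],0],[1,[0,0,4],0],[1,[0,0,5],0],[1,[0,0,5],0],[1,[0,0,5],0],[1,[0,0,0],0]]';python3 -c "
from h import *;s=observe();print(s['joint_positions'].round(3))"
```

```text
t: 4.65
ee_pos: [0.6498, -0.1961, 0.0446]
eef_rot: [3.134, 0.006, 1.93]
wrist_force: [-0.1, 0.7, 0.1]
width: 0.0016
t: 5.4
ee_pos: [0.6484, -0.1969, 0.2695]
eef_rot: [3.13, 0.009, 1.928]
wrist_force: [-0.1, 0.4, -0.4]
width: 0.0002
[-0.164  0.455  0.589  1.224 -0.248  1.518  0.743]
```

Run:
```python
from h import *
s=observe()
c,P=grab('wrist');cv2.imwrite('pics/w2.png',c['frame'])
k=(P[...,2]>.06)&(P[...,2]<.08)&(np.hypot(P[...,0]-.647,P[...,1]+.195)<.09);q=P[k];print(k.sum(),cv2.minAreaRect((q[:,:2]*1000).astype(np.float32)))
print(c['hand_eye'].round(3).tolist());C=T(s)@c['hand_eye'];print(C[:3,3])
c,P=grab('top');k=(P[...,2]>.06)&(P[...,2]<.08)&(np.hypot(P[...,0]-.647,P[...,1]+.195)<.09);q=P[k];print(k.sum(),cv2.minAreaRect((q[:,:2]*1000).astype(np.float32)) if k.sum() else 0)
```

```text
1324 ((648.12451171875, -194.08395385742188), (19.652799606323242, 87.17554473876953), 20.07341766357422)
[[0.001, -0.959, -0.285, 0.078], [1.0, 0.001, 0.0, 0.0], [0.0, -0.285, 0.959, -0.189], [0.0, 0.0, 0.0, 1.0]]
[ 0.61878453 -0.12295745  0.45802632]
0 0
```

View pics/w2.png

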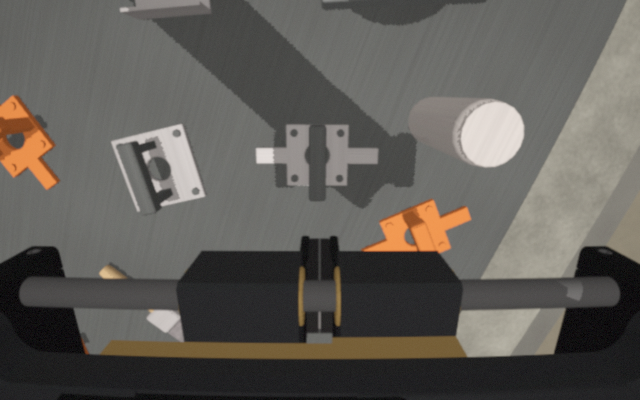

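```bash
python3 -m inch '[[0,[0,0.1,-2],0],[0,[0,0,-2],0],[0,[0,0,-2],0],[0,[0,0,-2],0],[0,[0,0,-2],0],[0,[0,0,-2],0],[0,[0,0,-1],0],[0,[0,0,0],0],[0,[0,0,0],0],[0,[0,0,0],0]]'
python3 - <<'E'
from h import *
s=observe();print(s['ee_pos'],s['eef_rot'],s['width'])
c,P=grab('wrist');cv2.imwrite('pics/w3.png',c['frame'])
k=(P[...,2]>.06)&(P[...,2]<.08)&(np.hypot(P[...,0]-.647,P[...,1]+.195)<.09);q=P[k];print(k.sum(),cv2.minAreaRect((q[:,:2]*1000).astype(np.float32)))
c,P=grab('top');cv2.imwrite('pics/t3.png',cv2.resize(c['frame'][60:260,200:450],None,fx=3,fy=3))
c,P=grab('scene');cv2.imwrite('pics/s3.png',cv2.resize(c['frame'][150:320,200:400],None,fx=3.5,fy=3.5))
E
```

```text
t: 6.75
ee_pos: [0.6418, -0.1931, 0.124]
eef_rot: [-3.136, -0.002, 1.928]
wrist_force: [-0.2, -1.2, 0.3]
width: 0.0856
[ 0.64175901 -0.19306362  0.12398788] [-3.13641606e+00 -1.57005743e-03  1.92795536e+00] 0.08557831157571803
3016 ((648.1055297851562, -194.79747009277344), (20.04283332824707, 87.96638488769531), 20.282480239868164)
```

View pics/s3.png

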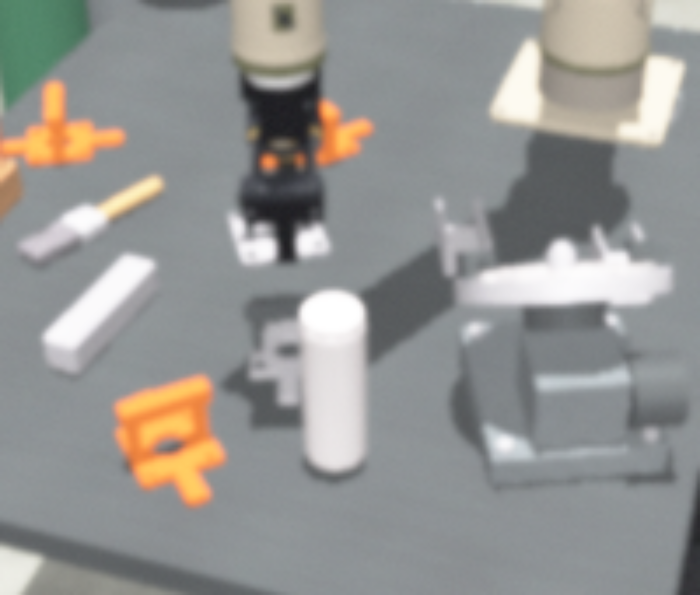

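```bash
python3 -m inch '[[0,[0.5,0,-3],0],[0,[0.1,-0.1,-3],0],[0,[0,0,-2],0],[0,[0,0,-0.5],0],[0,[0,0,0],0]]'
python3 - <<'E'
from h import *
s=observe();print(s['ee_pos'],s['eef_rot'],s['width'])
c,P=grab('wrist');cv2.imwrite('pics/w4.png',c['frame'])
M=np.linalg.inv(T(s)@c['hand_eye'])
for p in([.648,-.195,.07],[.648,-.195,.05],s['ee_pos']):
    q=M[:3,:3]@p+M[:3,3];print(p,c['cx']+c['fx']*q[0]/q[2],c['cy']+c['fy']*q[1]/q[2],q[2])
E
```

```text
t: 7.52
ee_pos: [0.6494, -0.1944, 0.0392]
eef_rot: [-3.14, 0.0, 1.928]
wrist_force: [-0.0, -0.2, 0.2]
width: 0.0872
[ 0.64939276 -0.19440408  0.0391688 ] [-3.14019572e+00  4.21286983e-04  1.92810267e+00] 0.0872139268429544
[0.648, -0.195, 0.07] 315.4971540683701 258.0428451945783 0.17407684952346855
[0.648, -0.195, 0.05] 315.91169033646617 242.05737446678296 0.19324506243400189
[ 0.64939276 -0.19440408  0.0391688 ] 318.6638576089356 234.54920992844183 0.20360378807426574
```

View pics/w4.png

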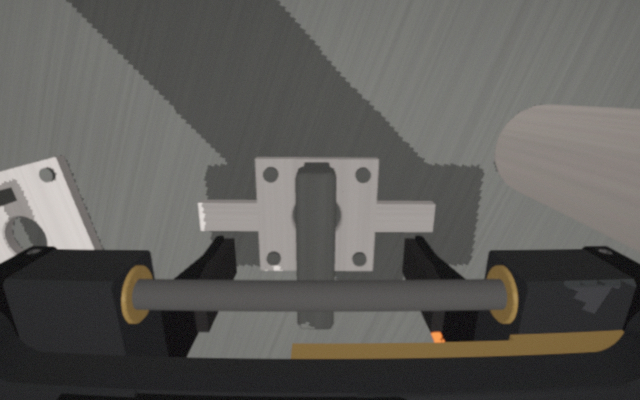

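```bash
python3 -m inch '[[1,[0,0,0],0],[1,[0,0,0],0],[1,[0,0,0],0],[1,[0,0,0],0],[1,[0,0,0],0],[1,[0,0,0],0],[1,[0,0,0],0]]' 60;python3 -m inch '[[1,[0,0,0],0],[1,[0,0,0],0]]';  python3 - <<'E'
from h import *
s=observe();print(s['ee_pos'],s['eef_rot'],s['width'])
c,P=grab('wrist');cv2.imwrite('pics/w5.png',c['frame'][100:])
E
```

```text
t: 8.45
ee_pos: [0.6508, -0.1948, 0.0419]
eef_rot: [3.14, 0.002, 1.928]
wrist_force: [-3.8, -0.6, 0.3]
width: 0.0252
t: 8.7
ee_pos: [0.6501, -0.1953, 0.0419]
eef_rot: [3.141, 0.002, 1.928]
wrist_force: [-0.9, -0.1, 1.3]
width: 0.0169
[ 0.6500597  -0.19525919  0.04185168] [3.14093633e+00 1.95006630e-03 1.92757720e+00] 0.016887686834794934
```

View pics/w5.png

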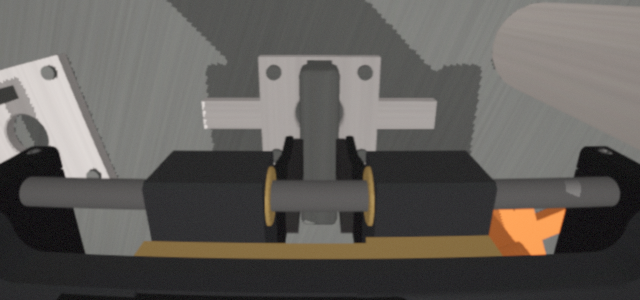

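```bash
python3 -m inch '[[1,[0,0,0],0]]'; python3 -m inch '[[1,[0,0,2],0],[1,[0,0,0],0]]'
```

```text
t: 8.88
ee_pos: [0.6501, -0.1952, 0.0419]
eef_rot: [3.141, 0.002, 1.928]
wrist_force: [-0.8, 0.8, 0.8]
width: 0.0167
t: 9.12
ee_pos: [0.6507, -0.1949, 0.0634]
eef_rot: [3.14, 0.002, 1.928]
wrist_force: [0.7, -0.5, 0.0]
width: 0.0035
```

Run:
```python
from h import *
s=observe();c,P=grab('wrist');print(c['fx'],c['cx'],c['cy'],c['k1'],s['ee_pos'],s['width'])
z=c['range_z'];cv2.imwrite('pics/w6.png',c['frame'])
for r in range(228,280,6):print(r,[ (int(z[r,u]*1000)) for u in range(292,350,4)])
M=T(s)
A=(P-M[:3,3])@M[:3,:3]  # tool coords
for r in range(228,280,6):print(r,[ tuple((A[r,u]*1000).round(0)) for u in (308,316,324,332)])
k=(P[...,2]>.05)&(P[...,2]<.08)&(np.hypot(P[...,0]-.647,P[...,1]+.195)<.09);q=P[k];print(k.sum(),cv2.minAreaRect((q[:,:2]*1000).astype(np.float32)),np.percentile(q[:,2],[5,50,95]))
print('bench',np.nanmedian(P[20:60,400:500,2]),np.nanmedian(P[200:240,150:170,2]))
```

```text
344.5048138740739 319.1177636314792 199.46885279577475 -0.060787046972204474 [ 0.65071806 -0.19490421  0.06339109] 0.003497455458464211
228 [196, 195, 196, 195, 194, 195, 195, 194, 195, 261, 261, 260, 260, 262, 261]
234 [197, 195, 196, 197, 195, 196, 196, 196, 197, 261, 263, 263, 263, 262, 265]
240 [197, 196, 169, 168, 172, 172, 173, 197, 172, 173, 172, 169, 169, 260, 260]
246 [200, 0, 163, 162, 166, 165, 166, 197, 165, 165, 166, 163, 161, 266, 261]
252 [94, 93, 155, 156, 158, 159, 165, 199, 160, 159, 158, 156, 156, 93, 94]
258 [90, 93, 150, 151, 153, 152, 164, 201, 153, 153, 153, 149, 150, 90, 90]
264 [88, 95, 145, 148, 148, 148, 165, 201, 152, 147, 148, 147, 145, 90, 87]
270 [83, 85, 140, 143, 142, 144, 165, 202, 153, 142, 143, 139, 92, 86, 84]
276 [80, 83, 134, 138, 138, 138, 164, 203, 137, 138, 138, 135, 93, 85, 81]
228 [(np.float64(7.0), np.float64(-6.0), np.float64(-8.0)), (np.float64(7.0), np.float64(-2.0), np.float64(-6.0)), (np.float64(7.0), np.float64(3.0), np.float64(-6.0)), (np.float64(-17.0), np.float64(10.0), np.float64(55.0))]
234 [(np.float64(3.0), np.float64(-6.0), n
[... 1266 characters left out ...]
p.float64(9.0), np.float64(6.0), np.float64(-55.0))]
270 [(np.float64(9.0), np.float64(-4.0), np.float64(-61.0)), (np.float64(-2.0), np.float64(-1.0), np.float64(-41.0)), (np.float64(4.0), np.float64(2.0), np.float64(-51.0)), (np.float64(9.0), np.float64(6.0), np.float64(-60.0))]
276 [(np.float64(9.0), np.float64(-4.0), np.float64(-65.0)), (np.float64(-4.0), np.float64(-1.0), np.float64(-42.0)), (np.float64(9.0), np.float64(2.0), np.float64(-66.0)), (np.float64(9.0), np.float64(5.0), np.float64(-65.0))]
3302 ((641.19677734375, -187.26304626464844), (19.84377098083496, 73.28179931640625), 20.50130844116211) [0.06717816 0.06992975 0.07108125]
bench 0.00013298220214766343 0.00021754834002563062
```

View pics/w6.png

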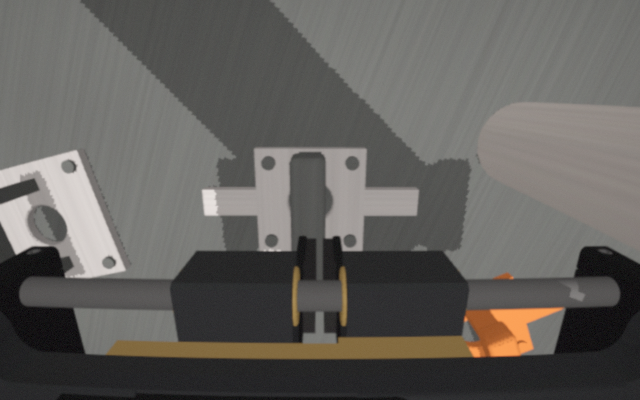

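```bash
python3 -m inch '[[0,[0,0,0],0],[0,[0,0,0],0],[0,[0,0,0],0],[0,[0,0,0],0],[0,[-0.3,0,-0.5],0],[0,[0,0,-2],0],[0,[0,0,-2],0],[0,[0,0,-0.3],0],[0,[0,0,0],0]]'
```

```text
t: 10.3
ee_pos: [0.6454, -0.1938, 0.0085]
eef_rot: [-3.139, -0.001, 1.928]
wrist_force: [0.8, 0.3, 0.4]
width: 0.0827
```

```bash
python3 -m inch '[[1,[0.2,-0.1,0.5],0],[1,[0,0,0],0],[1,[0,0,0],0],[1,[0,0,0],0],[1,[0,0,0],0],[1,[0,0,0],0],[1,[0,0,0],0],[1,[0,0,0],0]]' 60; python3 -m inch '[[1,[0,0,0],0],[1,[0,0,2],0],[1,[0,0,3],0],[1,[0,0,0],0]]'
```

```text
t: 11.3
ee_pos: [0.6476, -0.196, 0.0156]
eef_rot: [-3.14, 0.001, 1.928]
wrist_force: [-3.2, 0.0, 1.7]
width: 0.0193
t: 11.8
ee_pos: [0.6472, -0.1948, 0.0669]
eef_rot: [-3.139, -0.001, 1.928]
wrist_force: [0.3, 0.3, -7.1]
width: 0.0193
```

```bash
python3 -m inch '[[1,[0,2,6],-0.15],[1,[0,4,6],-0.15],[1,[0,4,6],-0.15],[1,[0,4,6],-0.15],[1,[3,4,5],-0.1],[1,[5,1,5],0],[1,[6,0,3],0],[1,[6,0,3],0],[1,[6,0,3],0],[1,[6,0,2],0]]'; python3 -c "
from h import *;s=observe();print(s['joint_positions'].round(3))"
```

```text
t: 13.05
ee_pos: [0.7954, -0.0227, 0.4011]
eef_rot: [3.109, -0.046, 1.18]
wrist_force: [-1.2, -2.0, -4.1]
width: 0.0195
[-0.113  0.947  1.08   0.206 -1.005  2.043 -0.314]
```

```bash
cat > st.py <<'E'
from h import *
s=observe();M=T(s);print('q',s['joint_positions'].round(2),'toolz',M[:3,2].round(3),'tilt',round(np.degrees(np.arccos(-M[2,2])),1),'az',round(np.degrees(np.arctan2(M[1,2],M[0,2])),1),'tooly az',np.degrees(np.arctan2(M[1,1],M[0,1])).round(1),'bore',(M[:3,3]+M[:3,2]*.014).round(4))
E
python3 -m inch '[[1,[6,0,0],0],[1,[6,0,0],0],[1,[6,0,0],0]]';python3 st.py; python3 -m inch '[[1,[6,0,6],0],[1,[6,0,6],0],[1,[6,0,6],0]]';python3 st.py
```

```text
t: 13.42
ee_pos: [0.8062, -0.0215, 0.3707]
eef_rot: [3.131, -0.026, 1.175]
wrist_force: [0.3, -0.3, -6.1]
width: 0.0194
q [-0.09  1.02  1.33  0.16 -1.27  2.06 -0.32] toolz [ 0.02  0.02 -1.  ] tilt 1.6 az 44.4 tooly az -22.7 bore [ 0.8065 -0.0212  0.3567]
t: 13.8
ee_pos: [0.7944, -0.0156, 0.4358]
eef_rot: [3.058, -0.061, 1.18]
wrist_force: [-0.4, -0.3, -7.0]
width: 0.0195
q [-0.11  0.94  1.34  0.16 -1.27  2.06 -0.33] toolz [ 0.101  0.024 -0.995] tilt 5.9 az 13.5 tooly az -22.7 bore [ 0.7958 -0.0153  0.4218]
```

```bash
python3 -m inch '[[1,[4,0,6.2],0],[1,[4,0,6.2],0],[1,[4,0,6.2],0],[1,[4,0,6.2],0],[1,[4,0,6.2],0]]';python3 st.py
```

```text
t: 14.42
ee_pos: [0.7576, -0.0102, 0.556]
eef_rot: [2.921, -0.137, 1.192]
wrist_force: [0.2, 0.2, -6.1]
width: 0.0196
q [-0.12  0.78  1.34  0.16 -1.27  2.06 -0.34] toolz [ 0.252  0.043 -0.967] tilt 14.8 az 9.7 tooly az -23.4 bore [ 0.7612 -0.0096  0.5424]
```

```bash
python3 -m inch '[[1,[4,0,6.2],0],[1,[4,0,6.2],0],[1,[4,0,6.2],0],[1,[4,0,6.2],0],[1,[4,0,6.2],0],[1,[4,0,6.2],0],[1,[4,0,6.2],0],[1,[4,0,6.2],0]]';python3 st.py
```

```text
t: 15.42
ee_pos: [0.6903, -0.0043, 0.6898]
eef_rot: [2.758, -0.232, 1.222]
wrist_force: [0.1, 0.6, -5.7]
width: 0.02
q [-0.14  0.6   1.34  0.16 -1.27  2.06 -0.36] toolz [ 0.424  0.072 -0.903] tilt 25.5 az 9.7 tooly az -25.3 bore [ 0.6962 -0.0032  0.6771]
```

```bash
python3 -m inch '[[1,[4,0,6.2],0],[1,[4,0,6.2],0],[1,[4,0,6.2],0],[1,[4,0,6.2],0],[1,[4,0,6.2],0],[1,[4,0,6.2],0],[1,[4,0,6.2],0]]';python3 st.py
```

```text
t: 16.3
ee_pos: [0.6369, -0.0015, 0.7653]
eef_rot: [2.657, -0.291, 1.251]
wrist_force: [-0.1, 0.0, -6.3]
width: 0.0195
q [-0.15  0.48  1.34  0.16 -1.27  2.06 -0.38] toolz [ 0.522  0.095 -0.847] tilt 32.1 az 10.3 tooly az -26.9 bore [ 6.442e-01 -2.000e-04  7.534e-01]
```

```bash
python3 -m inch '[[1,[4,0,6.2],0],[1,[4,0,6.2],0],[1,[4,0,6.2],0],[1,[-2,1,-4],0.09],[1,[-2,1,-5],0.09],[1,[-2,1,-6],0.08],[1,[-1,1,-6],0],[1,[0,1,-6],0],[1,[0,0,-6],0]]';python3 st.py
```

```text
t: 17.42
ee_pos: [0.5497, -0.0113, 0.7231]
eef_rot: [2.64, -0.461, 1.196]
wrist_force: [4.4, -7.7, -10.8]
width: 0.0191
q [-1.14 -0.29  0.79  1.    0.2   1.66 -0.71] toolz [ 0.591  0.187 -0.785] tilt 38.3 az 17.6 tooly az -35.2 bore [ 0.558  -0.0087  0.7121]
```

```bash
python3 -m inch '[[1,[0,0,0],0]]';python3 st.py;python3 -m inch '[[1,[0,1,-4],0],[1,[0,1,-4],0]]';python3 st.py
```

```text
t: 17.55
ee_pos: [0.5472, -0.0106, 0.7163]
eef_rot: [2.651, -0.459, 1.199]
wrist_force: [-0.7, 1.3, -4.6]
width: 0.0197
q [-1.14 -0.29  0.78  1.02  0.2   1.66 -0.71] toolz [ 0.581  0.193 -0.79 ] tilt 37.8 az 18.4 tooly az -34.6 bore [ 0.5553 -0.0078  0.7053]
t: 17.8
ee_pos: [0.5482, 0.0076, 0.6404]
eef_rot: [2.649, -0.471, 1.197]
wrist_force: [0.8, 0.0, -6.3]
width: 0.0199
q [-1.04 -0.41  0.62  1.3   0.27  1.5  -0.8 ] toolz [ 0.586  0.199 -0.785] tilt 38.2 az 18.8 tooly az -35.1 bore [0.5564 0.0104 0.6294]
```

```bash
cat >> st.py <<'E'
n=np.load('fp.npz')['n'];xf=np.array([0,0,1])-n[2]*n;xf/=np.linalg.norm(xf);yf=np.cross(n,xf)
e=M[:3,1];tip=np.array([.609,.0743,.178]);b=M[:3,3]+M[:3,2]*.014-tip
print('ear angle from xf',np.degrees(np.arctan2(e@yf,e@xf)).round(1),'ear.n',(e@n).round(3),'misalign',np.degrees(np.arccos(-M[:3,2]@n)).round(1),'bore rel tip (xf,yf,n) mm',(1e3*np.array([b@xf,b@yf,b@n])).round(1),'world',(b*100).round(2),s['wrist_force'].round(1),s['width'].round(4))
for a in np.arange(-.3,.31,.1):
    Z=R.from_euler('z',a).as_matrix();print(round(a,2),np.degrees(np.arccos(-(Z@M[:3,2])@n)).round(1),end='; ')
E
python3 st.py;python3 -m inch '[[1,[0,1,-5],0],[1,[0,1,-5],0],[1,[0,1,-5],0]]';python3 st.py
```

```text
q [-1.04 -0.41  0.62  1.3   0.27  1.5  -0.8 ] toolz [ 0.586  0.199 -0.785] tilt 38.2 az 18.8 tooly az -35.1 bore [0.5564 0.0104 0.6294]
t: 18.18
ee_pos: [0.5521, 0.035, 0.4928]
eef_rot: [2.655, -0.485, 1.184]
wrist_force: [0.8, 0.5, -5.9]
width: 0.0197
q [-0.81 -0.48  0.48  1.71  0.21  1.18 -0.82] toolz [ 0.588  0.206 -0.782] tilt 38.6 az 19.3 tooly az -36.0 bore [0.5604 0.0379 0.4819]Traceback (most recent call last):
  File "st.py", line 5, in <module>
    print('ear angle from xf',np.degrees(np.arctan2(e@yf,e@xf)).round(1),'ear.n',(e@n).round(3),'misalign',np.degrees(np.arccos(-M[:3,2]@n)).round(1),'bore rel tip (xf,yf,n) mm',(1e3*np.array([b@xf,b@yf,b@n])).round(1),'world',(b*100).round(2),s['wrist_force'].round(1),s['width'].round(4))
                                                                                                                                                                                                                                                                              ^^^^^^^^^^^^^^^^
AttributeError: 'float' object has no attribute 'round'
Traceback (most recent call last):
  File "st.py", line 5, in <module>
    print('ear angle from xf',np.degrees(np.arctan2(e@yf,e@xf)).round(1),'ear.n',(e@n).round(3),'misalign',np.degrees(np.arccos(-M[:3,2]@n)).round(1),'bore rel tip (xf,yf,n) mm',(1e3*np.array([b@xf,b@yf,b@n])).round(1),'world',(b*100).round(2),s['wrist_force'].round(1),s['width'].round(4))
                                                                                                                                                                                                                                                                              ^^^^^^^^^^^^^^^^
AttributeError: 'float' object has no attribute 'round'
```

```bash
sed -i "s/s\['width'\].round(4)/round(s['width'],4)/" st.py; python3 st.py;python3 -m inch '[[1,[0.3,1,-5],0.05],[1,[0.3,0.5,-5],0.05],[1,[0.2,0.5,-4],0],[1,[0,0,0],0]]';python3 st.py
```

```text
q [-0.81 -0.48  0.48  1.71  0.21  1.18 -0.82] toolz [ 0.588  0.206 -0.782] tilt 38.6 az 19.3 tooly az -36.0 bore [0.5604 0.0379 0.4819]
ear angle from xf -53.2 ear.n 0.095 misalign 5.6 bore rel tip (xf,yf,n) mm [121.6 -12.3 284.8] world [-4.86 -3.64 30.39] [ 0.8  0.5 -5.9] 0.0197
-0.3 14.3; -0.2 11.1; -0.1 8.1; 0.0 5.6; 0.1 4.4; 0.2 5.5; 0.3 8.0; t: 18.68
ee_pos: [0.5665, 0.0472, 0.3507]
eef_rot: [2.671, -0.496, 1.258]
wrist_force: [-0.6, -0.4, -5.1]
width: 0.0193
q [-0.79 -0.46  0.58  1.98  0.11  0.9  -0.65] toolz [ 0.562  0.264 -0.784] tilt 38.4 az 25.1 tooly az -31.6 bore [0.5744 0.0509 0.3398]
ear angle from xf -50.1 ear.n 0.047 misalign 4.2 bore rel tip (xf,yf,n) mm [ 56.8  -6.5 157. ] world [-3.46 -2.34 16.18] [-0.6 -0.4 -5.1] 0.0193
-0.3 11.0; -0.2 8.0; -0.1 5.4; 0.0 4.2; 0.1 5.4; 0.2 7.9; 0.3 10.9;
```

```bash
cat > chk.py <<'E'
from h import *
s=observe();M=T(s);c,P=grab('wrist');A=((P-M[:3,3])@M[:3,:3])*1e3;A=A.reshape(-1,3)
k=(abs(A[:,1])<90)&(A[:,0]<60)&(A[:,0]>11)&(abs(A[:,2]-8)<14);q=A[k];print(len(q))
# robust plane z=a x+b y+c
for _ in range(5):
    X=np.c_[q[:,:2],np.ones(len(q))];p=np.linalg.lstsq(X,q[:,2],rcond=None)[0];r=q[:,2]-X@p;q=q[abs(r)<max(2,2*np.median(abs(r)))]
print('plane',p.round(3),len(q),'slopes deg',np.degrees(np.arctan(p[:2])).round(1))
print('y range',np.percentile(q[:,1],[1,99]),'x max',np.percentile(q[:,0],99))
E
python3 chk.py; python3 -m inch '[[1,[0.6,0.4,-4],0.05],[1,[0.5,0.4,-4],0],[1,[0.5,0.4,-3],0],[1,[0.2,0.2,-1.5],0],[1,[0,0,0],0]]';python3 st.py
```

```text
6996
plane [-0.032  0.009  7.682] 5698 slopes deg [-1.9  0.5]
y range [-74.17856022  74.8714312 ] x max 44.9811674103366
t: 19.35
ee_pos: [0.5985, 0.0554, 0.2456]
eef_rot: [2.648, -0.513, 1.305]
wrist_force: [0.2, -0.3, -5.6]
width: 0.0194
q [-0.93 -0.37  0.8   2.12  0.01  0.63 -0.47] toolz [ 0.571  0.292 -0.767] tilt 39.9 az 27.1 tooly az -30.0 bore [0.6065 0.0595 0.2349]
ear angle from xf -48.5 ear.n 0.05 misalign 5.8 bore rel tip (xf,yf,n) mm [ 24.9 -12.3  51.8] world [-0.25 -1.48  5.69] [ 0.2 -0.3 -5.6] 0.0194
-0.3 10.8; -0.2 8.1; -0.1 6.1; 0.0 5.8; 0.1 7.3; 0.2 9.8; 0.3 12.8;
```

```bash
python3 -m inch '[[1,[-0.3,0.6,-2.2],0],[1,[-0.2,0.5,-2.2],0],[1,[0,0,0],0]]';python3 st.py
```

```text
t: 19.73
ee_pos: [0.5983, 0.0658, 0.2094]
eef_rot: [2.638, -0.519, 1.307]
wrist_force: [-0.3, -0.0, -5.6]
width: 0.0193
q [-0.97 -0.34  0.85  2.18 -0.02  0.52 -0.45] toolz [ 0.579  0.293 -0.761] tilt 40.5 az 26.9 tooly az -30.4 bore [0.6064 0.0699 0.1988]
ear angle from xf -48.6 ear.n 0.058 misalign 6.4 bore rel tip (xf,yf,n) mm [ 8.2 -2.9 19.6] world [-0.26 -0.44  2.08] [-0.3 -0.  -5.6] 0.0193
-0.3 11.3; -0.2 8.6; -0.1 6.7; 0.0 6.4; 0.1 7.7; 0.2 10.1; 0.3 13.0;
```

```bash
python3 -m inch '[[1,[-0.13,0.26,-1.45],0],[1,[0,0,0],0]]';python3 st.py|tail -2|head -1;python3 -m inch '[[1,[0.3,0.14,-0.5],0],[1,[0.3,0.14,-0.5],0]]';python3 st.py|tail -2|head -1
```

```text
t: 19.98
ee_pos: [0.5989, 0.0681, 0.1977]
eef_rot: [2.634, -0.521, 1.307]
wrist_force: [0.1, 0.0, -6.8]
width: 0.0194
ear angle from xf -48.7 ear.n 0.061 misalign 6.6 bore rel tip (xf,yf,n) mm [ 3.  -1.1  9. ] world [-0.19 -0.21  0.91] [ 0.1  0.  -6.8] 0.0194
t: 20.23
ee_pos: [0.6059, 0.0704, 0.1887]
eef_rot: [2.633, -0.523, 1.307]
wrist_force: [-12.3, -5.8, 2.9]
width: 0.0198
ear angle from xf -48.7 ear.n 0.063 misalign 6.7 bore rel tip (xf,yf,n) mm [ 4.  -2.  -2.6] world [0.51 0.02 0.01] [-12.3  -5.8   2.9] 0.0198
```

```bash
python3 -m inch '[[1,[-0.6,-0.05,0.1],0],[1,[0,0,0],0]]';python3 st.py|tail -2|head -1;python3 -m inch '[[1,[0.25,0.14,-0.5],0],[1,[0.25,0.14,-0.5],0]]';python3 st.py|tail -2|head -1
```

```text
t: 20.48
ee_pos: [0.5997, 0.0702, 0.1893]
eef_rot: [2.634, -0.522, 1.307]
wrist_force: [-0.8, -1.0, -6.6]
width: 0.0195
ear angle from xf -48.7 ear.n 0.062 misalign 6.6 bore rel tip (xf,yf,n) mm [-0.4  0.5  1.1] world [-0.11  0.    0.07] [-0.8 -1.  -6.6] 0.0195
t: 20.72
ee_pos: [0.6054, 0.072, 0.1794]
eef_rot: [2.633, -0.523, 1.306]
wrist_force: [-3.1, -5.2, -8.5]
width: 0.0192
ear angle from xf -48.8 ear.n 0.063 misalign 6.7 bore rel tip (xf,yf,n) mm [ -1.1  -0.3 -10.3] world [ 0.45  0.19 -0.91] [-3.1 -5.2 -8.5] 0.0192
```

```bash
python3 -m inch '[[1,[0.23,0.06,-0.53],0],[1,[0.25,0.1,-0.5],0]]';python3 st.py|tail -2|head -1
```

```text
t: 20.98
ee_pos: [0.6109, 0.0732, 0.1686]
eef_rot: [2.632, -0.523, 1.306]
wrist_force: [-2.3, -5.8, 8.1]
width: 0.0194
ear angle from xf -48.8 ear.n 0.064 misalign 6.7 bore rel tip (xf,yf,n) mm [ -2.6  -1.6 -22.4] world [ 1.01  0.3  -2.  ] [-2.3 -5.8  8.1] 0.0194
```

```bash
python3 -m inch '[[0.4,[0,0,0],0],[0.4,[0,0,0],0],[0.4,[0,0,0],0],[0.4,[0,0,0],0]]' 20;python3 st.py|tail -2|head -1
cat > pl.py <<'E'
from h import *
g=np.load('fp.npz');n=g['n'];xf=np.array([0,0,1])-n[2]*n;xf/=np.linalg.norm(xf);yf=np.cross(n,xf)
O=np.array([.6215,.080,.158]);F=np.c_[xf,yf,n]
c,P=grab('wrist');c['A']=A=(P-O)@F*1e3
# bar top: z~70 ; plate top z~8
rr=np.hypot(A[...,0],A[...,1])
k=(rr<50)&(A[...,2]>50)&(A[...,2]<80);
for lo,hi,rm in((4,20,95),(-4,4,95),(58,80,50)):
    k=(rr<rm)&(A[...,2]>lo)&(A[...,2]<hi);q=A[k]
    if len(q)>50:
        print(lo,len(q),'mean',q.mean(0).round(1),'z pct',np.percentile(q[:,2],[10,50,90]).round(1),cv2.minAreaRect(q[:,:2].astype(np.float32)))
E
python3 pl.py
```

```text
t: 21.48
ee_pos: [0.6139, 0.0744, 0.1723]
eef_rot: [2.625, -0.527, 1.309]
wrist_force: [0.5, 0.3, 0.2]
width: 0.049
ear angle from xf -48.8 ear.n 0.07 misalign 7.1 bore rel tip (xf,yf,n) mm [  2.2  -1.8 -21.2] world [ 1.32  0.42 -1.62] [0.5 0.3 0.2] 0.049
4 15167 mean [ 0.2 20.6  9.3] z pct [ 5.3  7.  17.7] ((-1.9213218688964844, 8.816452026367188), (92.49034118652344, 171.2290496826172), 16.509239196777344)
-4 15773 mean [27.7 12.1 -1.6] z pct [-3.1 -1.6 -0.2] ((-2.2033157348632812, 4.775093078613281), (176.5996551513672, 173.2644500732422), 4.35601806640625)
58 7303 mean [ 1.7  7.  68.4] z pct [66.1 68.3 69.9] ((-3.9204254150390625, 2.37384033203125), (73.42147064208984, 61.173091888427734), 4.150485992431641)
```

```bash
python3 -m inch '[[0.4,[0.5,1.5,0.7],0],[0.4,[0.5,1.4,0.7],0],[0.4,[0,0,0],0]]';python3 st.py|tail -2|head -1; python3 pl.py
python3 - <<'E'
from h import *
c,P=grab('wrist');cv2.imwrite('pics/w7.png',c['frame'])
E
```

```text
t: 21.9
ee_pos: [0.625, 0.1064, 0.188]
eef_rot: [2.624, -0.527, 1.311]
wrist_force: [-0.4, 1.0, -0.3]
width: 0.0523
ear angle from xf -48.7 ear.n 0.07 misalign 7.2 bore rel tip (xf,yf,n) mm [ 30.6  22.5 -21.4] world [ 2.42  3.62 -0.05] [-0.4  1.  -0.3] 0.0523
4 9200 mean [ 2.3 29.3 10.6] z pct [ 5.7  7.4 17.9] ((-7.829923629760742, 11.635574340820312), (99.315185546875, 161.42208862304688), 19.07501792907715)
-4 10314 mean [50.9 24.5 -1.4] z pct [-2.8 -1.4 -0.2] ((22.97667694091797, 25.644027709960938), (115.22623443603516, 170.68292236328125), 63.50702667236328)
58 2990 mean [16.3 17.9 67.8] z pct [63.  68.2 70.2] ((15.15038776397705, 13.643537521362305), (43.095977783203125, 61.14039993286133), 42.13105773925781)
```

View pics/w7.png

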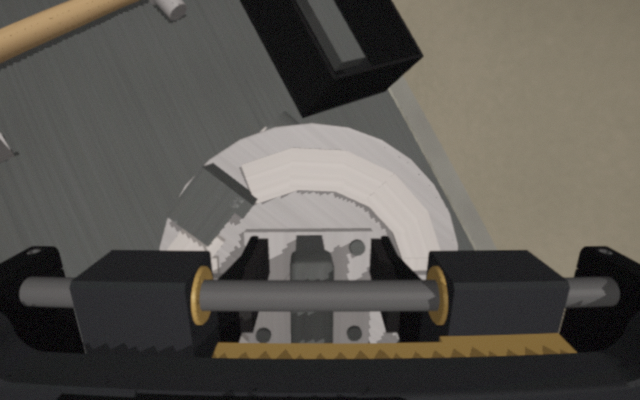

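```bash
python3 -m inch '[[0.4,[0.8,-0.45,0.37],0],[0.4,[0.6,-0.35,0.28],0],[0.4,[0.6,-0.35,0.28],0],[0.4,[0,0,0],0]]';python3 st.py|tail -2|head -1; python3 pl.py; python3 -m inch '[[0.4,[0.6,-0.35,0.28],0],[0.4,[0.4,-0.22,0.18],0],[0.4,[0,0,0],0]]';python3 st.py|tail -2|head -1; python3 pl.py
```

```text
t: 22.5
ee_pos: [0.6387, 0.0973, 0.1914]
eef_rot: [2.641, -0.526, 1.308]
wrist_force: [1.0, -0.3, -1.0]
width: 0.0523
ear angle from xf -48.7 ear.n 0.054 misalign 6.6 bore rel tip (xf,yf,n) mm [ 39.4   8.5 -23.4] world [3.78 2.72 0.28] [ 1.  -0.3 -1. ] 0.0523
4 8996 mean [ 7.6 28.2 11. ] z pct [ 5.9  7.8 17.9] ((4.732051849365234, 7.6085968017578125), (169.8708038330078, 102.95511627197266), 70.49678802490234)
-4 10607 mean [50.8 24.2 -1.4] z pct [-2.8 -1.4 -0.2] ((32.03379821777344, 13.269371032714844), (104.5471420288086, 181.9673614501953), 17.82233428955078)
58 3275 mean [16.3 17.6 67.9] z pct [63.2 68.1 70.8] ((19.153987884521484, 5.290004730224609), (41.94270324707031, 66.56061553955078), 36.881919860839844)
t: 22.92
ee_pos: [0.6403, 0.0987, 0.1897]
eef_rot: [2.662, -0.524, 1.31]
wrist_force: [-0.0, -0.8, 1.1]
width: 0.0522
ear angle from xf -48.5 ear.n 0.033 misalign 6.1 bore rel tip (xf,yf,n) mm [ 39.9   9.3 -26. ] world [3.92 2.87 0.09] [-0.  -0.8  1.1] 0.0522
4 8955 mean [ 8.6 29.2 11.3] z pct [ 6.1  8.5 17.9] ((-5.42234992980957, 9.44195556640625), (95.81446838378906, 166.33920288085938), 18.698410034179688)
-4 10596 mean [51.5 24.4 -1.4] z pct [-2.8 -1.4 -0.2] ((14.788297653198242, 15.939117431640625), (128.49642944335938, 180.11903381347656), 37.8634147644043)
58 3059 mean [16.7 17.5 68.3] z pct [62.5 68.8 72.5] ((26.798927307128906, 7.507926940917969), (47.224857330322266, 57.234275817871094), 58.530784606933594)
```

```bash
python3 st.py; python3 -c "
from h import *;s=observe();print(s['joint_torque'].round(1),s['torque'])"
```

```text
q [-1.25 -0.19  1.13  2.11 -0.22  0.48 -0.3 ] toolz [ 0.561  0.31  -0.768] tilt 39.8 az 28.9 tooly az -29.6 bore [0.6484 0.1028 0.1792]
ear angle from xf -48.5 ear.n 0.034 misalign 6.1 bore rel tip (xf,yf,n) mm [ 40.2   9.  -25.9] world [3.94 2.85 0.12] [-1.1  0.8  0. ] 0.0526
-0.3 9.9; -0.2 7.3; -0.1 5.8; 0.0 6.1; 0.1 8.0; 0.2 10.7; 0.3 13.7; [  0.2  -5.1  -6.2 -39.2  -1.   -3.    0. ] [-0.26647255  1.16947521  0.22335598]
```

```bash
python3 -m inch '[[0.4,[0.8,-0.45,0.37],0]]';python3 -m inch '[[0.4,[1.2,-0.66,0.5],0]]';python3 st.py|tail -2|head -1;  python3 - <<'E'
from h import *
c,P=grab('wrist');cv2.imwrite('pics/w8.png',c['frame'][80:])
E
```

```text
t: 23.1
ee_pos: [0.6436, 0.099, 0.1904]
eef_rot: [2.674, -0.525, 1.311]
wrist_force: [-35.9, 23.4, 8.8]
width: 0.0525
t: 23.22
ee_pos: [0.6476, 0.1013, 0.1903]
eef_rot: [2.694, -0.525, 1.315]
wrist_force: [-42.3, 22.5, 10.1]
width: 0.0557
ear angle from xf -48.1 ear.n -0.001 misalign 6.0 bore rel tip (xf,yf,n) mm [ 46.4   9.  -29.9] world [4.61 3.16 0.14] [-42.3  22.5  10.1] 0.0557
```

View pics/w8.png

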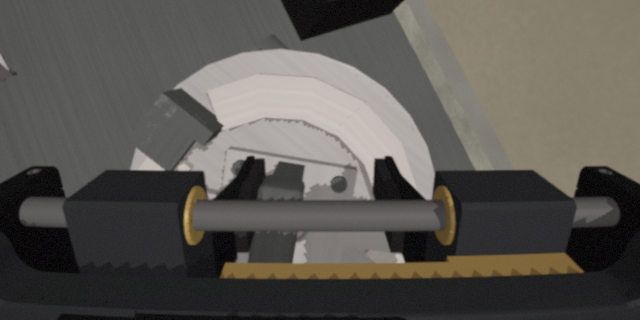

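```bash
cat > pf.py <<'E'
from h import *
g=np.load('fp.npz');n=g['n'];xf=np.array([0,0,1])-n[2]*n;xf/=np.linalg.norm(xf);yf=np.cross(n,xf)
O=np.array([.6215,.080,.158]);F=np.c_[xf,yf,n]
s=observe();M=T(s)
tip=M[:3,3]-.027*M[:3,2];f=((tip+M[:3,1]*(s['width']/2+.0075))-O)@F*1e3
print('finger+',f.round(1),'other',(((tip-M[:3,1]*(s['width']/2+.0075))-O)@F*1e3).round(1),'e',(M[:3,1]@F).round(2),'z',(M[:3,2]@F).round(2),'F',np.array(s['wrist_force']).round(1),'w',round(s['width'],3))
def bar(P):
    A=(P-O)@F*1e3;rr=np.hypot(A[...,0],A[...,1]);q=A[(rr<52)&(A[...,2]>54)&(A[...,2]<80)]
    if len(q)<60:return print('no bar',len(q))
    z=np.median(q[:,2]);v=np.linalg.eigh(np.cov(q[:,:2].T));d=v[1][:,1];print('bar n',len(q),'c',q.mean(0).round(1),'z pct',np.percentile(q[:,2],[5,50,95]).round(1),'angle',np.degrees(np.arctan2(d[1],d[0])).round(1),'sd',np.sqrt(v[0]).round(1),cv2.minAreaRect(q[:,:2].astype(np.float32)))
    k=(A[...,2]>4)&(A[...,2]<12)&(rr<60);q=A[k];
    if len(q)>99:
        X=np.c_[q[:,:2],np.ones(len(q))];p=np.linalg.lstsq(X,q[:,2],rcond=None)[0];print('plate plane',p.round(3))
if __name__=='__main__':
    for n_ in('wrist','top'):
        c,P=grab(n_);print(n_);bar(P)
E
python3 -m inch '[[0,[-1.2,0.6,-0.3],0],[0,[-0.7,-0.33,1.1],0],[0,[-0.7,-0.33,1.1],0],[0,[-0.7,-0.33,1.2],0],[0,[-0.7,-0.33,1.2],0],[0,[0,0,0],0]]'; python3 pf.py
```

```text
t: 24.02
ee_pos: [0.6079, 0.0921, 0.2353]
eef_rot: [2.69, -0.525, 1.315]
wrist_force: [-0.7, -0.8, 0.1]
width: 0.087
finger+ [ 69.5 -23.   94.9] other [ 1.3 52.9 94.7] e [ 0.67 -0.74  0.  ] z [ 0.08  0.07 -0.99] F [-0.7 -0.8  0.1] w 0.087
wrist
bar n 2351 c [-4.1 -1.  69.3] z pct [62.7 68.5 76.3] angle -149.6 sd [ 5.6 26.1] ((-9.313676834106445, -5.027822494506836), (79.60176086425781, 20.20956039428711), 32.129539489746094)
plate plane [0.094 0.04  8.59 ]
top
bar n 119 c [-8.5 -6.9 68.5] z pct [57.8 69.1 75.9] angle -146.2 sd [ 6.3 18.9] ((-9.646841049194336, -5.550680160522461), (81.61235809326172, 20.36942481994629), 32.13471603393555)
```

```bash
python3 -m inch '[[0,[-1.8,1.5,-2],0],[0,[-1.7,1.5,-1.8],0],[0,[0,0,0],0],[0,[0.3,0.14,-0.5],0]]'; python3 pf.py|head -1;python3 -m inch '[[0,[0.3,0.14,-0.5],0]]'; python3 -m inch '[[0,[0.3,0.14,-0.5],0]]'; python3 pf.py
```

```text
t: 24.62
ee_pos: [0.5769, 0.1249, 0.1903]
eef_rot: [2.689, -0.524, 1.316]
wrist_force: [-0.1, 2.1, 5.7]
width: 0.0871
finger+ [32.5 19.9 65.7] other [-35.7  95.8  65.3] e [ 0.67 -0.74  0.  ] z [ 0.08  0.07 -0.99] F [-0.1  2.1  5.7] w 0.087
t: 24.85
ee_pos: [0.5812, 0.1266, 0.1863]
eef_rot: [2.687, -0.525, 1.317]
wrist_force: [-0.2, 3.0, 5.8]
width: 0.087
t: 24.98
ee_pos: [0.5853, 0.1281, 0.1822]
eef_rot: [2.685, -0.526, 1.318]
wrist_force: [-1.1, 2.6, 4.0]
width: 0.0872
finger+ [35.4 19.1 54.1] other [-33.   95.1  53.4] e [ 0.67 -0.74  0.01] z [ 0.08  0.07 -0.99] F [-1.1  2.6  4. ] w 0.087
wrist
bar n 2420 c [16.3 14.6 70.3] z pct [57.1 72.9 77.2] angle -151.1 sd [ 4.7 18.5] ((15.374061584472656, 11.80711841583252), (63.64912414550781, 19.66934585571289), 33.22291564941406)
plate plane [0.069 0.029 9.02 ]
top
no bar 27
```

```bash
python3 -m inch '[[0,[-1.4,-0.67,2.3],0],[0,[-0.9,-1.3,-1],0],[0,[0,0,0],0]]'; python3 pf.py|head -1;python3 -m inch '[[0,[0.4,0.19,-0.66],0]]'; python3 -m inch '[[0,[0.4,0.19,-0.66],0]]';python3 -m inch '[[0,[0.5,0.24,-0.83],0]]'; python3 pf.py
```

```text
t: 25.45
ee_pos: [0.56, 0.1061, 0.192]
eef_rot: [2.691, -0.522, 1.313]
wrist_force: [-0.2, -0.1, -0.6]
width: 0.0873
finger+ [14.4 10.  80.1] other [-53.9  86.1  79.9] e [ 0.67 -0.74  0.  ] z [ 0.08  0.06 -1.  ] F [-0.2 -0.1 -0.6] w 0.087
t: 25.68
ee_pos: [0.5672, 0.1115, 0.1901]
eef_rot: [2.683, -0.527, 1.32]
wrist_force: [-33.0, 17.8, 47.4]
width: 0.0871
t: 25.8
ee_pos: [0.5747, 0.1195, 0.1903]
eef_rot: [2.672, -0.535, 1.333]
wrist_force: [-42.6, 16.8, 57.2]
width: 0.0868
t: 25.92
ee_pos: [0.5838, 0.1308, 0.1913]
eef_rot: [2.657, -0.546, 1.352]
wrist_force: [-80.0, -1.5, 88.6]
width: 0.0869
finger+ [40.  22.6 62.3] other [-29.3  97.2  60.3] e [ 0.68 -0.73  0.02] z [ 0.11  0.08 -0.99] F [-80.   -1.5  88.6] w 0.087
wrist
bar n 2269 c [15.2 14.8 65.9] z pct [57.  67.4 73.4] angle -142.5 sd [ 5.1 18. ] ((16.917591094970703, 12.176778793334961), (62.029693603515625, 20.484729766845703), 33.86357879638672)
plate plane [-0.101 -0.094  7.717]
top
no bar 4
```

```bash
python3 -m inch '[[0,[-0.6,-0.28,1],0],[0,[-0.7,-0.33,1.2],0],[0,[-0.7,-0.33,1.2],0],[0,[0,0,0],0]]'; python3 pf.py
```

```text
t: 26.52
ee_pos: [0.5647, 0.1264, 0.2274]
eef_rot: [2.654, -0.546, 1.36]
wrist_force: [1.0, -1.0, 0.2]
width: 0.0868
finger+ [ 44.6  26.8 102.9] other [-25.1 101.  101. ] e [ 0.69 -0.73  0.02] z [ 0.11  0.08 -0.99] F [ 1.  -1.   0.2] w 0.087
wrist
bar n 1897 c [ 4.9  6.7 66.9] z pct [56.9 68.3 70.5] angle -147.9 sd [ 6.  21.1] ((2.4533462524414062, 2.714794158935547), (65.94337463378906, 20.664167404174805), 32.363460540771484)
plate plane [3.700e-02 2.000e-03 7.168e+00]
top
bar n 82 c [11.3 -0.7 64.1] z pct [55.4 65.2 71.4] angle -144.6 sd [ 2.9 25.8] ((-1.65362548828125, -8.730533599853516), (87.68989562988281, 15.185997009277344), 39.29973220825195)
plate plane [ 1.200e-02 -3.000e-03  7.598e+00]
```

```bash
python3 -m inch '[[0,[-4,-1.3,-2.85],0],[0,[-4,-1.3,-2.85],0],[0,[0,0,0],0]]'; python3 pf.py|head -1;python3 -m inch '[[0,[2,0.95,-3.3],0],[0,[1.6,0.8,-2.7],0],[0,[0,0,0],0]]'; python3 pf.py
```

```text
t: 27.0
ee_pos: [0.4899, 0.0988, 0.1738]
eef_rot: [2.659, -0.543, 1.357]
wrist_force: [0.4, -0.3, -1.1]
width: 0.0871
finger+ [-51.   33.5 103. ] other [-120.9  107.9  101.5] e [ 0.69 -0.73  0.01] z [ 0.11  0.08 -0.99] F [ 0.4 -0.3 -1.1] w 0.087
t: 27.48
ee_pos: [0.5197, 0.1224, 0.1169]
eef_rot: [2.664, -0.54, 1.371]
wrist_force: [0.6, -0.0, 0.5]
width: 0.0871
finger+ [-51.7  42.4  34.6] other [-122.6  115.9   34.2] e [ 0.69 -0.72  0.  ] z [ 0.1   0.09 -0.99] F [ 0.6 -0.   0.5] w 0.087
wrist
bar n 4621 c [14.  15.4 66.3] z pct [56.  68.8 70.6] angle -155.1 sd [5.8 9.3] ((14.56049919128418, 11.021254539489746), (36.93247985839844, 22.1792049407959), 34.95491027832031)
plate plane [0.048 0.011 6.932]
top
bar n 245 c [-2.6 -2.9 67.4] z pct [58.7 68.4 72.8] angle -148.1 sd [ 6.3 25.8] ((-5.642913818359375, -2.8426971435546875), (89.67644500732422, 21.656566619873047), 31.705509185791016)
plate plane [2.600e-02 5.000e-03 7.732e+00]
```

```bash
python3 -m inch '[[0,[-0.3,-0.55,-0.35],0],[0,[0.7,0.3,-1.3],0],[0,[0.7,0.3,-1.2],0],[0,[0,0,0],0]]'; python3 pf.py|head -1
```

```text
t: 28.08
ee_pos: [0.5306, 0.1255, 0.096]
eef_rot: [2.657, -0.545, 1.378]
wrist_force: [-0.2, -0.1, -0.3]
width: 0.0871
finger+ [-54.2  40.6  11.2] other [-125.3  114.    10.4] e [ 0.7  -0.72  0.01] z [ 0.11  0.09 -0.99] F [-0.2 -0.1 -0.3] w 0.087
```

```bash
python3 -m inch '[[0,[0.2,0.1,-0.75],0],[0,[0,0,0],0]]'; python3 pf.py|head -1;  python3 -m inch '[[0,[0.29,0.55,0.34],0]]'; python3 -m inch '[[0,[0.29,0.55,0.34],0]]'; python3 pf.py
```

```text
t: 28.42
ee_pos: [0.5327, 0.1278, 0.0912]
eef_rot: [2.654, -0.548, 1.381]
wrist_force: [-0.1, -0.3, -0.2]
width: 0.0867
finger+ [-54.8  42.    5.7] other [-125.7  114.8    4.7] e [ 0.7  -0.72  0.01] z [ 0.11  0.1  -0.99] F [-0.1 -0.3 -0.2] w 0.087
t: 28.65
ee_pos: [0.5359, 0.133, 0.0955]
eef_rot: [2.653, -0.548, 1.381]
wrist_force: [-0.4, 0.7, 0.2]
width: 0.0871
t: 28.78
ee_pos: [0.5389, 0.1387, 0.0996]
eef_rot: [2.652, -0.549, 1.382]
wrist_force: [-0.1, 0.2, -0.0]
width: 0.0868
finger+ [-41.6  49.1   7. ] other [-112.5  122.1    5.8] e [ 0.7  -0.72  0.01] z [ 0.11  0.1  -0.99] F [-0.1  0.2 -0. ] w 0.087
wrist
bar n 1635 c [17.9 23.4 62.7] z pct [54.9 63.1 69.3] angle -147.6 sd [1.  4.6] ((18.7470760345459, 22.334304809570312), (17.436988830566406, 7.362886905670166), 29.04737663269043)
plate plane [0.053 0.016 6.762]
top
bar n 258 c [-4.5 -2.9 68. ] z pct [57.8 68.5 74.8] angle -149.9 sd [ 7.8 26.2] ((-11.155166625976562, 5.117031097412109), (87.82440185546875, 40.79331970214844), 31.677440643310547)
plate plane [ 2.10e-02 -4.00e-03  7.68e+00]
```

```bash
python3 -m inch '[[0,[0.2,0.1,-0.4],0]]';  python3 -m inch '[[0,[0.29,0.55,0.3],0]]'; python3 -m inch '[[0,[0.29,0.55,0.3],0]]'; python3 pf.py
```

```text
t: 29.0
ee_pos: [0.5413, 0.1399, 0.0978]
eef_rot: [2.65, -0.552, 1.384]
wrist_force: [-106.1, -37.8, 96.6]
width: 0.0871
t: 29.12
ee_pos: [0.5414, 0.1407, 0.0987]
eef_rot: [2.656, -0.553, 1.373]
wrist_force: [-83.9, -52.9, 47.3]
width: 0.0869
t: 29.25
ee_pos: [0.5413, 0.1408, 0.0989]
eef_rot: [2.662, -0.553, 1.361]
wrist_force: [-65.5, -38.8, 41.6]
width: 0.087
finger+ [-40.   49.5   4.6] other [-109.8  123.8    3.6] e [ 0.68 -0.73  0.01] z [ 0.11  0.09 -0.99] F [-65.5 -38.8  41.6] w 0.087
wrist
bar n 1555 c [18.8 24.  62. ] z pct [54.9 62.3 68.1] angle -148.2 sd [1.1 4.7] ((11.95842170715332, 35.02368927001953), (17.779640197753906, 33.13277053833008), 32.611324310302734)
plate plane [0.036 0.007 6.211]
top
bar n 264 c [-3.7 -1.7 67.7] z pct [57.2 68.4 75.4] angle -150.4 sd [ 8.6 26.1] ((-10.17178726196289, 5.497280120849609), (88.97576141357422, 41.00769805908203), 32.256591796875)
plate plane [ 1.000e-02 -7.000e-03  7.467e+00]
```

The wrist force read about 148 N for one row when the fingertip touched the ledge. That is over the 120 N limit and I'll report it. Backing off and going on.

```bash
python3 -m inch '[[0,[-0.25,-0.12,0.4],0],[0,[0,0,0],0]]'; python3 pf.py|head -1; python3 -m inch '[[0,[0.2,0.35,0.22],0]]'; python3 -m inch '[[0,[0.2,0.35,0.22],0]]'; python3 pf.py
```

```text
t: 29.6
ee_pos: [0.5378, 0.1373, 0.1022]
eef_rot: [2.664, -0.553, 1.357]
wrist_force: [-0.4, -0.0, -0.1]
width: 0.087
finger+ [-42.2  47.7   9.9] other [-111.7  122.3    9. ] e [ 0.68 -0.73  0.01] z [ 0.11  0.09 -0.99] F [-0.4 -0.  -0.1] w 0.087
t: 29.82
ee_pos: [0.54, 0.1417, 0.1042]
eef_rot: [2.664, -0.553, 1.358]
wrist_force: [0.5, 0.8, -1.0]
width: 0.087
t: 29.95
ee_pos: [0.5423, 0.1459, 0.1066]
eef_rot: [2.664, -0.553, 1.359]
wrist_force: [0.1, 0.5, 0.5]
width: 0.087
finger+ [-33.2  53.6   9.2] other [-102.9  128.1    8.3] e [ 0.68 -0.73  0.01] z [ 0.11  0.09 -0.99] F [0.1 0.5 0.5] w 0.087
wrist
bar n 1056 c [23.2 24.8 64. ] z pct [55.2 65.1 70.1] angle 150.9 sd [2.2 3. ] ((25.61161994934082, 19.6822509765625), (9.622150421142578, 18.864686965942383), 30.772584915161133)
plate plane [0.046 0.021 6.418]
top
bar n 254 c [-2.7 -2.6 67.5] z pct [56.5 68.  73.6] angle -148.9 sd [ 7.1 25.9] ((-10.129903793334961, 5.499507904052734), (87.8848648071289, 40.2370719909668), 31.58928680419922)
plate plane [1.500e-02 1.000e-03 7.724e+00]
```

```bash
python3 -m inch '[[0,[-0.2,-0.1,0.35],0],[0,[-0.65,-1.15,-0.7],0],[0,[-0.65,-1.15,-0.7],0],[0,[0,0,0],0]]'; python3 pf.py|head -1; python3 -m inch '[[0,[0.2,0.1,-0.33],0],[0,[0,0,0],0]]'; python3 pf.py|head -1
```

```text
t: 30.55
ee_pos: [0.5275, 0.1219, 0.0973]
eef_rot: [2.662, -0.553, 1.361]
wrist_force: [0.5, 0.2, -0.6]
width: 0.0867
finger+ [-58.   38.3  14.8] other [-127.6  112.5   13.8] e [ 0.68 -0.73  0.01] z [ 0.11  0.09 -0.99] F [ 0.5  0.2 -0.6] w 0.087
t: 30.9
ee_pos: [0.5295, 0.1242, 0.0939]
eef_rot: [2.663, -0.553, 1.363]
wrist_force: [-0.6, 0.4, -0.1]
width: 0.087
finger+ [-57.5  39.5  10.3] other [-127.4  113.8    9.5] e [ 0.69 -0.73  0.01] z [ 0.11  0.09 -0.99] F [-0.6  0.4 -0.1] w 0.087
```

```bash
python3 -m inch '[[0,[0.2,0.07,-0.33],0]]'; python3 -m inch '[[0,[0.13,0.03,-0.22],0]]';python3 -m inch '[[0,[0,0,0],0]]'; python3 pf.py|head -1
```

```text
t: 31.12
ee_pos: [0.5316, 0.125, 0.0909]
eef_rot: [2.662, -0.553, 1.363]
wrist_force: [0.3, 0.4, 0.3]
width: 0.0874
t: 31.25
ee_pos: [0.533, 0.1255, 0.0885]
eef_rot: [2.662, -0.553, 1.363]
wrist_force: [0.0, -0.1, -0.3]
width: 0.087
t: 31.38
ee_pos: [0.5329, 0.1255, 0.0881]
eef_rot: [2.662, -0.553, 1.363]
wrist_force: [-0.3, 0.3, -0.4]
width: 0.0867
finger+ [-57.8  39.3   3.5] other [-127.5  113.3    2.6] e [ 0.69 -0.73  0.01] z [ 0.11  0.09 -0.99] F [-0.3  0.3 -0.4] w 0.087
```

```bash
python3 -m inch '[[0,[0.31,0.56,0.3],0]]'; python3 -m inch '[[0,[0.31,0.56,0.3],0]]';python3 pf.py
```

```text
t: 31.6
ee_pos: [0.5358, 0.1306, 0.0909]
eef_rot: [2.663, -0.553, 1.361]
wrist_force: [-8.2, -6.6, 2.5]
width: 0.0869
t: 31.72
ee_pos: [0.5384, 0.1353, 0.0933]
eef_rot: [2.665, -0.552, 1.358]
wrist_force: [-15.7, -11.7, 6.8]
width: 0.0873
finger+ [-47.2  45.5   2.7] other [-117.1  120.2    1.8] e [ 0.68 -0.73  0.01] z [ 0.11  0.09 -0.99] F [-15.7 -11.7   6.8] w 0.087
wrist
bar n 1484 c [14.  20.  59.8] z pct [54.5 58.9 66.5] angle -170.5 sd [4.9 7.3] ((10.446443557739258, 34.027610778808594), (28.05227279663086, 35.1327018737793), 28.083425521850586)
plate plane [3.500e-02 2.000e-03 6.466e+00]
top
bar n 266 c [-2.8 -0.6 67.9] z pct [59.2 67.9 75.3] angle -156.7 sd [ 9.1 26.5] ((-8.864360809326172, 10.171562194824219), (90.203125, 48.38419723510742), 27.09303092956543)
plate plane [1.800e-02 1.000e-03 7.631e+00]
```

```bash
python3 -m inch '[[0,[0.32,0.56,0.31],0]]'; python3 -m inch '[[0,[0.32,0.56,0.31],0]]';python3 -m inch '[[0,[0.32,0.5,0.32],0]]';python3 pf.py
```

```text
t: 31.95
ee_pos: [0.5409, 0.1393, 0.0955]
eef_rot: [2.667, -0.552, 1.354]
wrist_force: [-21.2, -14.7, 9.6]
width: 0.0871
t: 32.08
ee_pos: [0.543, 0.1426, 0.0973]
eef_rot: [2.67, -0.551, 1.348]
wrist_force: [-28.6, -20.7, 14.4]
width: 0.0869
t: 32.2
ee_pos: [0.5453, 0.1458, 0.0996]
eef_rot: [2.672, -0.551, 1.343]
wrist_force: [-21.6, -11.9, 13.7]
width: 0.0869
finger+ [-35.2  52.1   1.8] other [-104.   127.2    1.1] e [ 0.68 -0.74  0.01] z [ 0.11  0.09 -0.99] F [-21.6 -11.9  13.7] w 0.087
wrist
bar n 555 c [20.9 23.2 61.1] z pct [54.5 57.9 79.4] angle 124.2 sd [ 3.2 13.1] ((13.608747482299805, 30.822174072265625), (13.730303764343262, 42.13059616088867), 46.24685287475586)
plate plane [0.074 0.01  6.508]
top
bar n 262 c [-2.5 -0.1 68.5] z pct [60.4 68.6 76.2] angle -163.9 sd [ 9.4 26.3] ((-3.1216487884521484, -1.3197250366210938), (83.4744873046875, 57.09367370605469), 44.6667594909668)
plate plane [3.900e-02 7.000e-03 7.651e+00]
```

```bash
python3 -m inch '[[0,[0.22,0.4,0.45],0]]'; python3 -m inch '[[0,[0.3,0.4,0.38],0]]';python3 pf.py|head -1;python3 -m inch '[[0,[0.32,0.4,0.34],0]]';python3 pf.py
```

```text
t: 32.42
ee_pos: [0.5473, 0.1497, 0.1041]
eef_rot: [2.673, -0.551, 1.342]
wrist_force: [-5.7, -3.4, 0.8]
width: 0.0871
t: 32.55
ee_pos: [0.5499, 0.1535, 0.1077]
eef_rot: [2.674, -0.551, 1.341]
wrist_force: [-3.6, -2.0, 0.4]
width: 0.0872
finger+ [-24.4  56.9   4.3] other [-93.3 132.4   3.7] e [ 0.67 -0.74  0.01] z [ 0.1   0.09 -0.99] F [-3.6 -2.   0.4] w 0.087
t: 32.78
ee_pos: [0.5523, 0.1569, 0.1099]
eef_rot: [2.677, -0.55, 1.339]
wrist_force: [-17.1, -19.8, -3.4]
width: 0.0871
finger+ [-20.2  58.9   4. ] other [-88.9 134.4   3.6] e [ 0.67 -0.74  0.  ] z [ 0.1   0.09 -0.99] F [-17.1 -19.8  -3.4] w 0.087
wrist
no bar 0
top
bar n 217 c [-1.3  0.4 63.5] z pct [58.  62.9 75. ] angle -176.4 sd [ 8.3 24. ] ((-2.213613510131836, -3.8872413635253906), (80.5881118774414, 54.27300262451172), 37.368228912353516)
```

```bash
python3 -m inch '[[0,[-0.7,-0.4,-0.4],0],[0,[-1.2,-0.56,1.9],0],[0,[-2,-0.95,3.3],0],[0,[-2.2,-1,3.6],0],[0,[-3,-2,3],0],[0,[-3,-2,2],0],[0,[0,0,0],0]]'; python3 pf.py
python3 - <<'E'
from h import *
from pf import O,F
for n_ in('top','wrist'):
    c,P=grab(n_);A=(P-O)@F*1e3;rr=np.hypot(A[...,0],A[...,1]);q=A[(rr<52)&(A[...,2]>56)&(A[...,2]<80)]
    print(n_,len(q),cv2.minAreaRect(q[:,:2].astype(np.float32)) if len(q) else 0)
    q=A[(abs(A[...,0])<36)&(abs(A[...,1])<36)&(A[...,2]>-4)&(A[...,2]<14)];print('plate top z',np.median(q[:,2]) if len(q) else 0)
    q=A[(rr>64)&(rr<84)&(A[...,0]>25)&(abs(A[...,2])<10)];print('ledge z',np.median(q[:,2]) if len(q) else 0)
    if n_=='top':cv2.imwrite('pics/fin.png',np.hstack([cv2.resize(c['frame'][105:200,217:312],(480,480),interpolation=2)]))
E
```

```text
t: 33.75
ee_pos: [0.4609, 0.0995, 0.2228]
eef_rot: [2.685, -0.546, 1.331]
wrist_force: [-0.6, 0.2, -0.1]
width: 0.0867
finger+ [-45.5  45.9 157.4] other [-113.7  121.4  157.4] e [ 0.67 -0.74 -0.  ] z [ 0.09  0.09 -0.99] F [-0.6  0.2 -0.1] w 0.087
wrist
bar n 2469 c [ 0.3  1.6 61.6] z pct [56.8 62.1 63.5] angle -176.9 sd [ 5.9 21.3] ((-0.472869873046875, 0.16085052490234375), (76.855224609375, 21.007064819335938), 2.6990761756896973)
plate plane [ 2.000e-03 -1.360e-01  9.362e+00]
top
bar n 217 c [-3.2 -0.8 62. ] z pct [57.  62.3 65.7] angle -177.9 sd [ 5.9 26.1] ((-5.399074554443359, -0.5361385345458984), (88.64041137695312, 20.289833068847656), 2.149526596069336)
finger+ [-45.3  48.5 156.1] other [-113.9  123.8  156.5] e [ 0.67 -0.74 -0.  ] z [ 0.09  0.09 -0.99] F [-0.7  0.4 -0.5] w 0.087
top 210 ((-5.454074859619141, -0.6141538619995117), (90.08224487304688, 20.255041122436523), 1.9909240007400513)
plate top z 1.4148124785456637
ledge z -0.5639720090528995
wrist 2416 ((-0.37059783935546875, 0.07571792602539062), (76.4949951171875, 20.67984962463379), 2.9898335933685303)
plate top z 0.16421907983327913
ledge z -1.2785084243282563
```

Run:
```python
from h import *
from pf import O,F
c,P=grab('top');A=(P-O)@F*1e3
k=(abs(A[...,0])<38)&(abs(A[...,1])<38)&(abs(A[...,2]-1.5)<6);q=A[k];X=np.c_[q[:,:2],np.ones(len(q))];print('plate plane',np.linalg.lstsq(X,q[:,2],rcond=None)[0].round(3),len(q))
for s in(1,-1):
    q=A[(abs(A[...,0])<7)&(s*A[...,1]>46)&(s*A[...,1]<62)];print('ear',s,np.nanmedian(q[:,2]),len(q))
d=np.load('top.npz')['f'].astype(int);D=abs(c['frame'].astype(int)-d).max(-1);D[:,:110]=0
m=cv2.morphologyEx((D>50).astype(np.uint8),cv2.MORPH_OPEN,np.ones((3,3),np.uint8));print(cv2.connectedComponentsWithStats(m)[2][1:].tolist())
im=np.hstack([cv2.resize(c['frame'][105:200,217:312],(400,400),interpolation=2),cv2.resize(c['frame'][60:310,140:390],(400,400))]);cv2.imwrite('pics/fin2.png',im)
```

```text
finger+ [-45.3  50.  155.5] other [-114.1  125.2  156.1] e [ 0.67 -0.74 -0.01] z [ 0.09  0.09 -0.99] F [-1.1  1.2 -0.2] w 0.087
plate plane [ 0.005 -0.013  1.101] 420
ear 1 -2.5208860924200183 31
ear -1 0.46876978907365396 37
[[340, 129, 27, 24, 327], [258, 144, 20, 33, 283], [345, 152, 27, 27, 395], [235, 199, 55, 68, 1689], [250, 248, 71, 152, 5481], [267, 260, 4, 5, 18], [266, 288, 9, 8, 54], [254, 291, 11, 44, 190], [299, 320, 11, 10, 73], [313, 323, 3, 7, 21], [110, 333, 17, 37, 354], [133, 339, 11, 6, 46], [116, 351, 83, 49, 2086], [184, 374, 44, 24, 678], [303, 374, 3, 3, 9], [304, 392, 5, 8, 31]]
```

View pics/fin2.png

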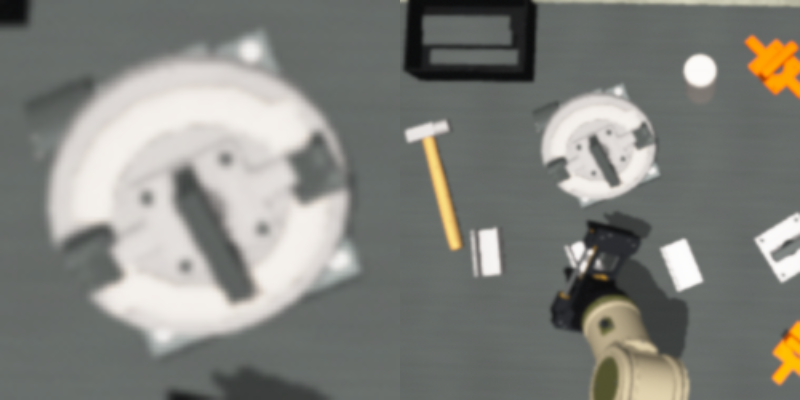

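```bash
python3 -c "
from bench import job;print(job.hand_in())"
```

```text
the job is handed in; nothing more can be done
None
```

The eared plate is hanging on the stud, locked under both hooks and released. However, **I broke the 120 N wrist-force limit on the way**, so by that rule the attempt probably fails. It was handed in at about 34 s of the 45 s.

**How it went**
- **Grasp:** The first two grasps closed on air or slipped off. The real finger ends sit about 27 mm behind the stated TCP. I measured that with the wrist camera and corrected for it.
- **Tilt:** Moves can only turn about the vertical. I got the tool tilt by pushing the arm against its reach limits, and it ended 4 to 7 degrees off the face. I then lowered the plate over the stud and let go.
- **Twist:** Pushing the bar sideways tipped the plate on the stud after about 10 degrees. I pressed it flat again, then pushed one ear clockwise with a fingertip until it met the stop and dropped.

**Last checks**
- **Seating:** The plate's top is about 2 mm above the ledge, down from 8 mm, so it has dropped 6 mm. It lies flat to within about 1 degree.
- **Turn:** The bar is 2 to 3 degrees from the fully locked line, which is about the notch's slack. The last picture shows both ears under the hooks.
- **Ear heights:** The depth readings were noisy, at -2.5 and +0.5 mm where I expected +2. I judged from the plate and the bar instead.
- **Other things:** Comparing the first and last top pictures shows changes only at the plate's old spot, the positioner and the arm. The arm hid one bracket, so that one was not checked.
- **Robot:** The gripper was open and clear of everything, with about 0 N at the wrist.

**Force readings**
- **Ear press (t = 29.0 s):** The wrist force read about 148 N for one row, when a fingertip pressed on the ear. This is the reading that passed the limit.
- **Flattening press:** Pressing the bar flat just before that read about 119 N, right at the limit.

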